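Lay the puppet blank down in the carving trough and wedge it tight

TASK

Tip the puppet blank that stands in the carving trough over onto its back, face up and crown towards the head stop, and slide it up until the crown is home against the stop. Then set the loose wedge into the tapered gap between the blank's foot and the fence and push it in by feel, keeping a steady, firm push on it for a moment, until the blank is held tight against the fixed rail. The wood is soft, so push no harder than a firm hand would, let go at the end, and leave the other things on the bench as they stand.

Things in the scene. Friction and masses are not known exactly. Their poses are not given: they have to be found in the camera images.
- trough: open carving trough fixed to the bench: board 370 x 180 mm, its cork-lined bed 20 mm above the bench. Origin under the board; x runs along it from the open foot end (bed starts at x=-205 mm) to the head stop, z up. Fixed rail along x on the +y side: inner face at y=+45, x=-200 to +120, 22 mm above the bed. A slanting fence stands on the -y side
- stop_face (a point): point on the face of the head stop, at x=+140, y=0, z=55 mm in the trough's frame; the stop is a wooden block 130 mm wide, its top 70 mm above the bed. The crown of the lying blank comes home against it
- wedge_gap (a point): on the bed, in the gap for the wedge, at (-110, -57.5, 20) mm in the trough's frame. Fence: 22 mm above the bed, from x=-140 to +35, nearing the rail at 1:8 towards the stop. With the blank on the rail the gap here is 29 mm wide, but the fence was set by hand (wing nuts now tight), so unmeasured 2 mm more or less: how far the wedge goes must be felt
- blank: roughed-out puppet of soft pale wood, 0.4 to 0.7 kg, 210 mm tall, balance point 80 mm up. Origin: centre of the underside of its foot; z to the crown, face to -x, flat back at x=+40. Foot 80 (x) x 88 (y) x 75 mm high. It stands on the bed near the foot end, back to the stop. On its back and home, its origin is at about (-70, +1, 60) mm in the trough's frame; toppling alone leaves it short
- forehead (a point): the flat forehead of the blank, 171 mm above its underside and 18 mm in front of its axis; the head is 52 mm wide, from 146 to 196 mm up
- wedge: loose hardwood wedge, 150 mm long, 0.13 kg, standing on the bench. Head with red top: 30 (x) x 29 (y) mm, 70 mm high, origin under its centre. A tongue 35 mm high runs 120 mm on along +x: face y=+14.5 straight (to the blank's foot), the other tapers 1:8 like the fence. Tight near x=-125 +- 25, y=-58 mm in the trough's frame: a steady push of 15 to 20 N along x then moves it no further
- wedge_tip (a point): tip of the wedge's tongue, 135 mm from the head's centre, 17.5 mm above the underside; the tongue tapers from 29 mm at the head to 14 mm near the tip, where a lead-in takes 6 mm off the straight face
- rod_stand: bamboo stand with three upright painted control rods (red, yellow, green), 50 x 170 mm, 191 mm high; a loose bystander; origin: centre of its underside, z up
- drum: lacquered drum, red with black bands, 120 mm across, 90 mm high; a loose bystander; origin: centre of its underside, z up
- comb: amber horn comb lying flat, 49 x 150 mm, 7 mm thick; a loose bystander; origin: centre of its underside, z up
- flag_holder: gilded flag holder, round foot 84 mm across, 115 mm high; a loose bystander; origin: centre of its underside, z up
Things that resemble listed ones, but are neither listed nor needed, are in the scene too. What is shaped like the wedge but green or white is not meant.

How it is judged:
By the outcome, as a careful person would: the job done as asked, in the order asked, and still so for the second after the job is handed in, with the robot touching nothing.
It also fails if it takes over 69 s, if anything falls off the work surface, if the arm or the gripper's body presses on something with over 40 N, if the wrist force passes 120 N, or if a joint passes its speed limit or range.

ROBOT

A 6-joint arm with a two-finger parallel gripper is mounted at the origin on the work surface. World frame = base frame: x ahead of the robot, y to its left, z up, the work surface at z = 0. Lengths are in m, angles in rad, forces in N, time in s.
With the tool pointing down it reaches from about 0.4 to 0.825 m from the base axis. Payload 7 kg.
Tool frame: the origin (TCP) lies between the finger pads; the fingertips stand 17 mm ahead of it and the grasp point (between the pads) lies 2 mm behind it; z points along the fingers, y is the line along which they close (so a half turn about z gives the same grasp; the last joint's range is limited). The gripper opens to 85 mm and grips with 20 to 120 N. Pads are 22 mm wide; open, the fingers measure 114 mm over their backs; the gripper's body (76 mm by 85 mm) begins 54 mm behind the grasp point. The pads swing forward as they close: fully open they stand 13 mm farther back than shut.
Start: joints at [1.626, 0.359, 0.012, 0, -1.224, -0.288], TCP at [0.156, 0.657, 0.248] pointing down, gripper open.
Joint ranges: [-3.07, 3.07], [-1.43, 2.12], [-1.02, 1.25], [-3.03, 1.67], [-3.05, -0], [-3.03, 3.03]. Speed limits (rad/s): [2.39, 2.39, 3.01, 3.14, 3.14, 3.14].

INTERFACE

Orientations are given as a unit quaternion [w, x, y, z].
In Python, from cell import manip, viewer gives the robot as it stands.
- The arm moves only by the shell command python3 -m handwheel 'ROWS'. ROWS is one flat JSON list of numbers that holds 1 to 8 rows one after another, with no inner brackets; each row has 7 numbers: the opening from 0.0 (shut) to 1.0 (fully open), then dx, dy, dz in shares of the most that a row can go, 1 being 50 mm, then a rotation vector rx, ry, rz in rad; each row shifts and turns the commanded pose from where the row before left it, along the tool's axes as they then stand; what a row does not reach is not made up. A row lasts 1/10 s, in which the tool goes at most 0.05 m and 0.15 rad, less where a joint would pass 70% of its speed; a pose out of reach is approached as far as the arm can. The fingers move at their own pace and stop on an object; the grip force is fixed at half the most. Time passes only in rows, so rows that do not move let the fingers close. It prints the time, the measured TCP pose, the force, the opening and the grip force at its end. Input that does not fit is refused with a message, and nothing moves.
- manip.get_state(): the state, without advancing time (a new reading comes with each control period).
- viewer.capture(name): name is "scene" or "top" or "wrist"; returns a dict with "img" (480x640x3 uint8, blue, green, red), "z_map" (480x640 float32, m along the optical axis (not along the pixel's ray), 0 where there is no reading), "fx", "fy", "cx", "cy" (pixels), "eye" and "rotation" of the camera in the world. Camera axes: x right, y up, looking along -z (the intrinsics and any distortion apply to the point x, -y, -z); pixel columns grow to the right and rows downward; lengths in m; the calibration is good to about 2 mm. A picture is of the moment at which its call begins.
- manip.close_job(): hands the job in; it is judged then, once.
The state is a dict: "clock": time; "joint_pos": joint angles; "qvel": joint speeds; "tau": joint torques, N m; "ee_pos": TCP position; "orientation": TCP orientation; "force": force on the tool from outside, world axes, zero at the start; "ft_torque": the same for the moment, N m; "grip_width": opening from 0.0 (shut) to 1.0 (fully open); "gripper_force": force on a finger pad.
Only numpy, scipy, OpenCV 4.12 (cv2) and the standard library are available. Lean on these libraries where they do the work, as an engineer would, in place of code of your own. Each camera call takes 0.05 s, during which the arm holds its last target. There are 200 camera calls.

## Working session

There is one attempt and no reset: what is moved stays moved. The work goes in short steps, Python scripts to look and compute and a shell command to move; the robot and the scene stay as the last step left them, time stands still between calls to the robot, and variables do not carry over. Pictures are saved under pics/ and viewed, at most 10 in all, crops included, and the job is handed in when it is done.

```bash
mkdir -p pics; ls; cat > h.py <<'E'
import numpy as np, cv2
from cell import manip, viewer
def cap(n):
    c=viewer.capture(n); np.savez(''+n+'.npz',**{k:np.asarray(v) for k,v in c.items()}); return c
def cloud(c):
    z=c['z_map']; v,u=np.mgrid[:480,:640]
    p=np.stack([(u-c['cx'])/c['fx']*z,-(v-c['cy'])/c['fy']*z,-z],-1)
    w=p@np.asarray(c['rotation']).T+np.asarray(c['eye']); w[z==0]=np.nan; return w
def st():
    s=manip.get_state(); 
    for k in ('clock','joint_pos','ee_pos','orientation','force','grip_width'): print(k,np.round(s[k],4))
    return s
E
python3 - <<'E'
from h import *
s=st()
for n in('scene','top'):
    c=cap(n); cv2.imwrite(f'pics/{n}1.png',c['img']); print(n,c['fx'],c['cx'],c['cy'],c['eye'],np.round(c['rotation'],3),[k for k in c])
E
```

```text
pics
clock 0.0
joint_pos [ 1.6261e+00  3.5940e-01  1.1100e-02 -3.0000e-04 -1.2241e+00 -2.8810e-01]
ee_pos [0.1556 0.6563 0.2474]
orientation [ 8.000e-04  9.932e-01 -1.162e-01 -0.000e+00]
force [ 0.3881  0.3782 -0.2411]
grip_width 0.9969
scene 574.1619615044058 322.44696996605796 233.22309171704714 [1.64600164 0.3194574  0.9553885 ] [0.514 0.271 0.385 0.717] ['img', 'z_map', 'fx', 'fy', 'cx', 'cy', 'eye', 'rotation']
top 448.87306911178194 322.8905864461 241.45806960675569 [ 0.38011391 -0.07177705  1.10890223] [-0.696 -0.055  0.035  0.715] ['img', 'z_map', 'fx', 'fy', 'cx', 'cy', 'eye', 'rotation']
```

```bash
python3 - <<'E'
s=open('h.py').read()
s=s.replace("import numpy as np, cv2","import numpy as np, cv2\nfrom scipy.spatial.transform import Rotation as R")
s=s.replace("p@np.asarray(c['rotation']).T","p@R.from_quat(np.asarray(c['rotation']),scalar_first=True).as_matrix().T")
open('h.py','w').write(s)
E
```

```text
(no output)
```

View pics/top1.png

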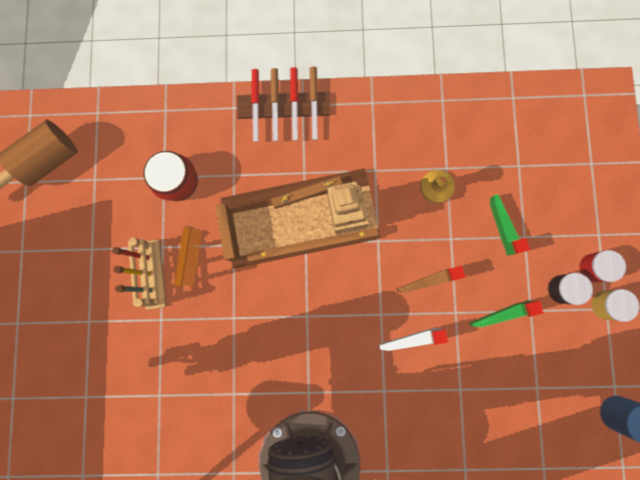

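View pics/scene1.png

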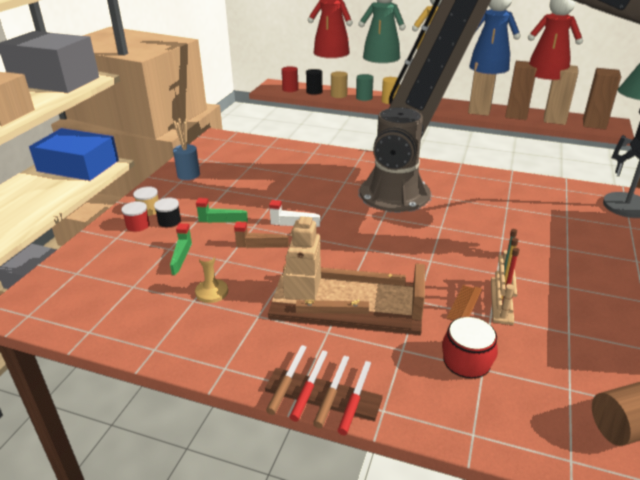

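The top view shows the trough at about (300,215), with its stop on the left at (228,230). The blank stands at (350,205). The wooden wedge has its red head at (457,272) and its tip at (400,289). The fence is on the far side (upper edge) and the rail on the robot's side. The scene view agrees.

```bash
python3 - <<'E'
from h import *
c=dict(np.load('top.npz')); w=cloud(c)
def P(u,v): return np.round(np.nanmedian(w[v-1:v+2,u-1:u+2].reshape(-1,3),0),4)
for n,q in dict(bench=(300,340),bench2=(420,120),bed=(300,215),bed2=(250,230),head=(347,193),wh=(457,272),tip=(403,289),stop=(226,232),rail=(300,248),fence=(300,189)).items(): print(n,P(*q))
z=w[...,2]
def rect(m,name):
    m=m.astype(np.uint8); k,l,s,ce=cv2.connectedComponentsWithStats(m); i=1+np.argmax(s[1:,4]); p=w[l==i]
    r=cv2.minAreaRect(p[:,:2].astype(np.float32)); print(name,np.round(r[0],4),np.round(r[1],4),round(r[2],2),'z',np.nanmedian(p[:,2]),len(p),'box',np.round(cv2.boxPoints(r),3).tolist())
v,u=np.mgrid[:480,:640]
T=(u>210)&(u<390)&(v>160)&(v<275)
rect(T&(z>.080)&(z<.097)&(u<250),'stop top')
rect(T&(z>.034)&(z<.050)&(v>225)&(u>240),'rail top')
rect(T&(z>.034)&(z<.050)&(v<210)&(u<325)&(u>236),'fence top')
rect(T&(z>.19),'blank head')
rect(T&(z>.07)&(z<.11)&(u>320),'blank foot')
rect(T&(z>.010),'trough')
W=(u>390)&(u<470)&(v>258)&(v<297)
rect(W&(z>.055),'wedge head'); rect(W&(z>.012),'wedge all'); rect(W&(z>.025)&(z<.045),'tongue')
# height map crop of trough
y0,y1,x0,x1=160,275,210,390
zz=np.clip(np.nan_to_num(z[y0:y1,x0:x1])/.1*255,0,255).astype(np.uint8)
a=cv2.resize(c['img'][y0:y1,x0:x1],None,fx=4,fy=4)[:,:]; b=cv2.resize(cv2.applyColorMap(zz,cv2.COLORMAP_JET),None,fx=4,fy=4)
cv2.imwrite('pics/tr.png',cv2.resize(np.vstack([a,b]),None,fx=.65,fy=.65))
E
```

```text
bench [0.2836 0.0178 0.0018]
bench2 [ 8.290e-01 -3.002e-01  1.000e-04]
bed [0.5876 0.011  0.0201]
bed2 [0.5538 0.1353 0.0191]
head [ 0.5889 -0.0999  0.2306]
wh [ 0.4344 -0.3512  0.0711]
tip [ 0.3994 -0.2312  0.0355]
stop [0.5396 0.1775 0.0899]
rail [0.5032 0.0106 0.042 ]
fence [0.6479 0.0081 0.0411]
stop top [0.5421 0.183 ] [0.1295 0.0261] 10.04 z 0.08966225035190967 630 box [[0.47600001096725464, 0.1850000023841858], [0.48100000619888306, 0.1589999943971634], [0.6079999804496765, 0.1809999942779541], [0.6039999723434448, 0.2070000022649765]]
rail top [ 0.5158 -0.0164] [0.0284 0.3202] 10.14 z 0.04201675511686653 1156 box [[0.4740000069141388, 0.13899999856948853], [0.5299999713897705, -0.17599999904632568], [0.5580000281333923, -0.17100000381469727], [0.5019999742507935, 0.14399999380111694]]
fence top [0.6359 0.0121] [0.0235 0.1382] 17.23 z 0.04216646438495908 518 box [[0.6039999723434448, 0.07500000298023224], [0.6449999809265137, -0.05700000002980232], [0.6679999828338623, -0.05000000074505806], [0.6269999742507935, 0.0820000022649765]]
blank head [ 0.5853 -0.0996] [0.0529 0.059 ]
[... 784 characters left out ...]
85318021 196 box [[0.41499999165534973, -0.3370000123977661], [0.421999990940094, -0.36800000071525574], [0.44999998807907104, -0.3619999885559082], [0.4429999887943268, -0.3310000002384186]]
wedge all [ 0.4197 -0.2916] [0.0292 0.1511] 12.63 z 0.036333238361539344 691 box [[0.3889999985694885, -0.22100000083446503], [0.421999990940094, -0.36800000071525574], [0.44999998807907104, -0.3619999885559082], [0.4169999957084656, -0.2150000035762787]]
tongue [ 0.4162 -0.2772] [0.0284 0.1216] 12.85 z 0.035214056731846854 477 box [[0.3889999985694885, -0.22100000083446503], [0.41600000858306885, -0.3400000035762787], [0.4440000057220459, -0.3330000042915344], [0.4169999957084656, -0.2150000035762787]]
```

View pics/tr.png

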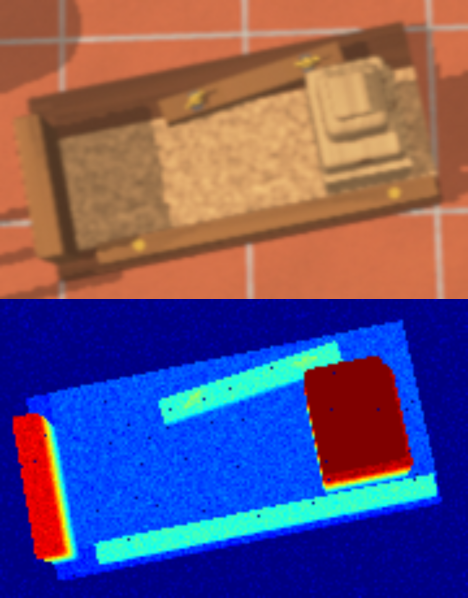

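The crop shows the stop, the rail and the slanting fence with the expected geometry. The gap is on the far side, with the blank near the open end.

The rail fit gives the trough at about (0.567, 0.033) with yaw 100.15°. The stop centre then comes out at x≈0.152, y≈0, which is consistent. I'll start by rising and turning while I refine the poses.

Units first: shifts go in shares of 50 mm. So -0.02 m is -0.4, -0.03 m is -0.6.

```bash
cat >> h.py <<'E'
O=np.array([.5669,.0334]); YAW=np.deg2rad(100.15)
RT=np.array([[np.cos(YAW),-np.sin(YAW)],[np.sin(YAW),np.cos(YAW)]])
def T(p): p=np.asarray(p,float).copy(); p[...,:2]=(p[...,:2]-O)@RT; return p
def Wd(p): p=np.asarray(p,float).copy(); p[...,:2]=p[...,:2]@RT.T+O; return p
def go(x=None,y=None,z=None,yaw=None,world=False):
    "print tool-axis deltas to trough-frame target (or world), tool x towards heading yaw (deg, world)"
    s=manip.get_state(); p=np.array(s['ee_pos']); q=R.from_quat(s['orientation'],scalar_first=True)
    cur=p if world else T(p); t=np.array([c if v is None else v for v,c in zip((x,y,z),cur)])
    d=q.inv().apply((t if world else Wd(t))-p)
    yaw=np.rad2deg(YAW)-180 if yaw is None else yaw
    a=np.deg2rad(yaw); g=R.from_matrix(np.array([[np.cos(a),np.sin(a),0],[np.sin(a),-np.cos(a),0],[0,0,-1]]))
    rv=(q.inv()*g).as_rotvec()
    print('t',round(float(s['clock']),2),'trough',np.round(T(p),4),'world',np.round(p,4),'F',np.round(s['force'],1),'w',np.round(s['grip_width'],3),'j6',np.round(s['joint_pos'][5],2))
    print('delta',np.round(d,4),'rotvec',np.round(rv,4))
E
python3 -m handwheel '[0, 0, 0, -0.6, 0, 0, 0.145, 0, 0, 0, -0.6, 0, 0, 0.145, 0, 0, 0, -0.6, 0, 0, 0.145, 0, 0, 0, -0.6, 0, 0, 0.145, 0, 0, 0, -0.4, 0, 0, 0.145, 0, 0, 0, 0, 0, 0, 0.145, 0, 0, 0, 0, 0, 0, 0.145, 0, 0, 0, 0, 0, 0, 0.145]'
python3 - <<'E'
from h import *
c=dict(np.load('top.npz')); w=cloud(c); t=T(w); z=t[...,2]
m=(abs(t[...,0])<.22)&(abs(t[...,1])<.1)
for a,b in((.224,.24),(.2,.222),(.17,.2),(.12,.16),(.09,.1),(.05,.09)):
    p=t[m&(z>a)&(z<b)&(t[...,0]<0)]
    if len(p)>5: print(a,b,len(p),'x',np.round(np.percentile(p[:,0],[2,50,98]),4),'y',np.round(np.percentile(p[:,1],[2,50,98]),4))
go(-.190,.002,.38)
E
```

```text
clock: 0.9
ee_pos: [0.1556, 0.6566, 0.3879]
orientation: [0.0, 0.765, -0.644, 0.0]
force: [-0.2, -0.6, 1.0]
grip_width: 0.004
gripper_force: 0.0
0.224 0.24 250 x [-0.142  -0.1278 -0.1135] y [-0.0103  0.0063  0.0218]
0.2 0.222 384 x [-0.1559 -0.1337 -0.1054] y [-0.0189  0.014   0.0313]
0.17 0.2 78 x [-0.1633 -0.1318 -0.1048] y [-0.0121  0.0305  0.0317]
0.12 0.16 119 x [-0.1706 -0.1666 -0.0988] y [-0.0304  0.0255  0.0474]
0.09 0.1 165 x [-0.1786 -0.1517 -0.0989] y [-0.0339  0.0444  0.0493]
0.05 0.09 109 x [-0.1751 -0.1264 -0.0017] y [-0.0736  0.049   0.0497]
t 0.9 trough [0.686  0.295  0.3879] world [0.1556 0.6566 0.3879] F [-0.2 -0.6  1. ] w 0.004 j6 -1.45
delta [ 0.8744 -0.2975  0.0083] rotvec [ 0.0004 -0.0006 -0.0051]
```

To row units: 0.05 m is 1, -0.017 m is -0.34.

```bash
python3 -m handwheel '[0, 1, -0.34, 0, 0, 0, 0, 0, 1, -0.34, 0, 0, 0, 0, 0, 1, -0.34, 0, 0, 0, 0, 0, 1, -0.34, 0, 0, 0, 0, 0, 1, -0.34, 0, 0, 0, 0, 0, 1, -0.34, 0, 0, 0, 0, 0, 1, -0.34, 0, 0, 0, 0, 0, 1, -0.34, 0, 0, 0, 0]'
python3 - <<'E'
from h import *
c=dict(np.load('top.npz')); w=cloud(c); t=T(w); z=t[...,2]
for xa,xb in((-.08,-.02),(0,.06),(.06,.11)):
  for y in np.arange(.03,.09,.004):
    p=t[(t[...,0]>xa)&(t[...,0]<xb)&(t[...,1]>y)&(t[...,1]<y+.004)&(z>-.01)&(z<.06)]
    print(int(np.round(y*1000)),np.round(np.median(p[:,2])*1000,0),end=' | ')
  print()
p=t[(z>.085)&(z<.096)&(t[...,0]>.1)&(t[...,0]<.2)]; print('stop',np.percentile(p[:,:2],[1,99],axis=0))
p=t[(z>.016)&(z<.024)&(t[...,0]>.1)&(t[...,0]<.2)]; print('stop bed edge',np.percentile(p[:,0],[50,90,98]))
for x in (-.12,-.09,-.07,-.05,-.02,0,.02):
    p=t[(abs(t[...,0]-x)<.006)&(t[...,1]<-.03)&(t[...,1]>-.12)&(z>.036)&(z<.048)]; print(x,np.percentile(p[:,1],[3,97]))
go(-.190,.002,.38)
E
```

```text
clock: 1.7
ee_pos: [0.3498, 0.3048, 0.3883]
orientation: [-0.0, 0.767, -0.641, -0.0]
force: [1.5, 0.5, -0.8]
grip_width: 0.0
gripper_force: 0.0
30 20.0 | 34 20.0 | 38 20.0 | 42 20.0 | 46 21.0 | 50 40.0 | 54 42.0 | 58 42.0 | 62 42.0 | 66 42.0 | 70 37.0 | 74 15.0 | 78 -0.0 | 82 -1.0 | 86 0.0 | 
30 21.0 | 34 20.0 | 38 20.0 | 42 20.0 | 46 20.0 | 50 41.0 | 54 43.0 | 58 42.0 | 62 42.0 | 66 43.0 | 70 36.0 | 74 15.0 | 78 -0.0 | 82 -0.0 | 86 -0.0 | 
30 20.0 | 34 20.0 | 38 20.0 | 42 19.0 | 46 20.0 | 50 40.0 | 54 41.0 | 58 43.0 | 62 42.0 | 66 41.0 | 70 35.0 | 74 14.0 | 78 1.0 | 82 1.0 | 86 -0.0 | 
stop [[ 0.13885485 -0.06489424]
 [ 0.16365267  0.06135962]]
stop bed edge [0.12310993 0.13932069 0.16124377]
-0.12 [-0.08494632 -0.06792202]
-0.09 [-0.08094561 -0.05984374]
-0.07 [-0.07978821 -0.05778174]
-0.05 [-0.07717433 -0.05505738]
-0.02 [-0.07254558 -0.05158106]
0 [-0.07008172 -0.04855562]
0.02 [-0.06824329 -0.04684408]
t 1.7 trough [0.3054 0.1659 0.3883] world [0.3498 0.3048 0.3883] F [ 1.5  0.5 -0.8] w 0.0 j6 -0.96
delta [ 0.4956 -0.1632  0.0082] rotvec [-0.      0.0002  0.0015]
```

```bash
sed -i 's/^O=.*/O=np.array([.5625,.0326]); YAW=np.deg2rad(100.15)/' h.py
python3 -m handwheel '[0, 1, -0.34, 0, 0, 0, 0, 0, 1, -0.34, 0, 0, 0, 0, 0, 1, -0.34, 0, 0, 0, 0, 0, 1, -0.34, 0, 0, 0, 0, 0, 1, -0.34, 0, 0, 0, 0, 0, 1, -0.34, 0, 0, 0, 0, 0, 1, -0.34, 0, 0, 0, 0, 0, 1, -0.34, 0, 0, 0, 0]'
python3 - <<'E'
from h import *
go(-.205,.001,.201)
E
```

```text
clock: 2.5
ee_pos: [0.5437, -0.0452, 0.3882]
orientation: [-0.0, 0.767, -0.641, -0.0]
force: [1.2, 1.3, 1.1]
grip_width: 0.0
gripper_force: 0.0
t 2.5 trough [-0.0733  0.0322  0.3882] world [ 0.5437 -0.0452  0.3882] F [1.2 1.3 1.1] w 0.0 j6 -0.1
delta [ 0.1318 -0.0311  0.1871] rotvec [0.     0.0002 0.0008]
```

To row units: 0.047 m is 0.94, 0.046 m is 0.92.

```bash
python3 -m handwheel '[0, 0.9, -0.22, 0, 0, 0, 0, 0, 0.9, -0.2, 0, 0, 0, 0, 0, 0.84, -0.2, 0, 0, 0, 0, 0, 0, 0, 0.94, 0, 0, 0, 0, 0, 0, 0.94, 0, 0, 0, 0, 0, 0, 0.94, 0, 0, 0, 0, 0, 0, 0.92, 0, 0, 0, 0, 0, 0, 0, 0, 0, 0]'
python3 - <<'E'
from h import *
c=cap('wrist'); cv2.imwrite('pics/w1.png',c['img'])
go(-.205,.001,.201)
E
```

```text
clock: 3.3
ee_pos: [0.5929, -0.1671, 0.1944]
orientation: [0.003, 0.767, -0.642, -0.005]
force: [-0.7, 0.4, -0.4]
grip_width: -0.0
gripper_force: 0.0
t 3.35 trough [-0.2028  0.0029  0.1988] world [ 0.5954 -0.1676  0.1988] F [ 0.4 -0.   1.1] w -0.004 j6 0.14
delta [ 0.0022 -0.0019 -0.0022] rotvec [0.0066 0.0011 0.0007]
```

View pics/w1.png

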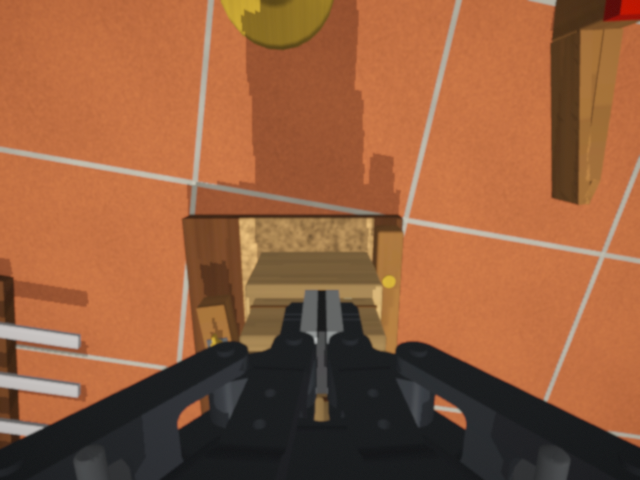

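The wrist view shows the fingers (322,330) in front of the blank and centred across it. The rail is on the right (388) and the fence on the left (215). Now I'll push the forehead.

To row units: -0.02 m is -0.4, -0.012 m is -0.24.

```bash
python3 -m handwheel '[0, -0.4, 0, 0, 0, 0, 0, 0, -0.24, 0, 0, 0, 0, 0, 0, -0.16, 0, 0, 0, 0, 0, 0, -0.2, 0, 0, 0, 0, 0, 0, -0.2, 0, 0, 0, 0, 0, 0, -0.2, 0, 0, 0, 0, 0, 0, -0.2, 0, 0, 0, 0, 0, 0, -0.2, 0, 0, 0, 0, 0]'
python3 - <<'E'
from h import *
c=cap('scene'); cv2.imwrite('pics/s2.png',c['img'][180:360,220:460].repeat(2,0).repeat(2,1))
go()
E
```

```text
clock: 4.15
ee_pos: [0.581, -0.078, 0.2012]
orientation: [0.0, 0.767, -0.641, -0.0]
force: [0.3, 0.1, 0.0]
grip_width: 0.001
gripper_force: 0.1
t 4.2 trough [-0.1112  0.0013  0.2012] world [ 0.5808 -0.0771  0.2012] F [0.2 0.9 0. ] w -0.0 j6 -0.02
delta [ 0.  0. -0.] rotvec [0.0002 0.0005 0.0012]
```

View pics/s2.png

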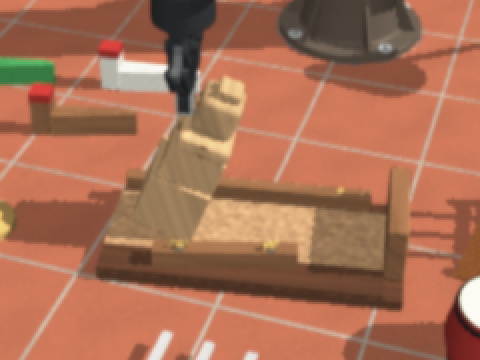

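The blank is tilting about its back foot edge, head at (225,95) in the crop, with no sliding. I'll continue.

To row units: -0.02 m is -0.4, -0.01 m is -0.2.

```bash
python3 -m handwheel '[0, -0.2, 0, 0, 0, 0, 0, 0, -0.2, 0, 0, 0, 0, 0, 0, -0.2, 0, 0, 0, 0, 0, 0, -0.2, 0, 0, 0, 0, 0, 0, -0.2, 0, 0, 0, 0, 0, 0, 0, 0, 0, 0, 0, 0, 0, 0, 0, -0.4, 0, 0, 0, 0, 0, 0, 0, 0, 0, 0]'
python3 - <<'E'
from h import *
c=cap('top'); w=T(cloud(c)); z=w[...,2]
c=cap('scene'); cv2.imwrite('pics/s3.png',c['img'][180:360,220:460].repeat(2,0).repeat(2,1))
for a,b in((.09,.11),(.045,.085),(.06,.22)):
    p=w[(z>a)&(z<b)&(w[...,0]<.135)&(w[...,0]>-.2)&(abs(w[...,1])<.09)]; print(len(p),np.percentile(p,[2,50,98],axis=0).round(4).tolist() if len(p) else 0)
go(-.14,.001,.2)
E
```

```text
clock: 5.0
ee_pos: [0.5737, -0.0297, 0.2236]
orientation: [-0.001, 0.767, -0.641, 0.001]
force: [0.8, 0.0, 1.0]
grip_width: -0.002
gripper_force: 0.0
1272 [[-0.0874, -0.0338, 0.0903], [-0.0164, 0.0095, 0.0967], [0.0341, 0.0441, 0.1031]]
904 [[-0.1403, -0.0606, 0.0452], [0.067, 0.0125, 0.0759], [0.117, 0.0648, 0.0845]]
2294 [[-0.0861, -0.0345, 0.0633], [0.0144, 0.0079, 0.0912], [0.1114, 0.0445, 0.1026]]
t 5.1 trough [-0.0631  0.001   0.2216] world [ 0.5726 -0.0297  0.2216] F [-0.2 -0.4 -1.2] w -0.001 j6 -0.11
delta [0.0769 0.     0.0216] rotvec [-0.001   0.0002  0.0007]
```

View pics/s3.png

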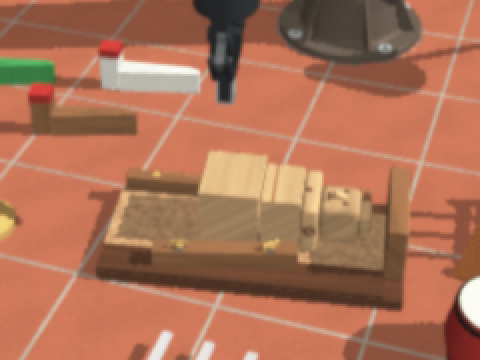

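The blank lies on its back, face up (face at 340,195), with the foot end near x≈-0.088. About 20 mm remains to the stop. I'll go behind the foot and push.

```bash
python3 -m handwheel '[0, 0.8, 0, 0, 0, 0, 0, 0, 0.74, 0, 0, 0, 0, 0, 0, 0, 0, 0.9, 0, 0, 0, 0, 0, 0, 0.9, 0, 0, 0, 0, 0, 0, 0.8, 0, 0, 0, 0, 0, 0, 0.4, 0, 0, 0, 0, 0, 0, 0, 0, 0, 0, 0, -0.2, 0, 0, 0, 0, 0]'
python3 - <<'E'
from h import *
go(-.0815,.001,.072)
E
```

```text
clock: 5.9
ee_pos: [0.5843, -0.0962, 0.0712]
orientation: [0.0, 0.767, -0.642, -0.0]
force: [0.2, 0.2, -0.2]
grip_width: -0.001
gripper_force: 0.0
t 5.9 trough [-0.1307  0.0012  0.0712] world [ 0.5843 -0.0962  0.0712] F [ 0.2  0.2 -0.2] w -0.001 j6 0.01
delta [-0.0492 -0.0002 -0.0008] rotvec [ 0.0009 -0.0004 -0.0002]
```

```bash
for i in 1; do python3 -m handwheel '[0, -0.2, 0, 0, 0, 0, 0, 0, -0.2, 0, 0, 0, 0, 0, 0, -0.12, 0, 0, 0, 0, 0, 0, -0.1, 0, 0, 0, 0, 0, 0, -0.1, 0, 0, 0, 0, 0, 0, -0.08, 0, 0, 0, 0, 0, 0, -0.06, 0, 0, 0, 0, 0]'; done
python3 -m handwheel '[0, -0.04, 0, 0, 0, 0, 0, 0, -0.02, 0, 0, 0, 0, 0, 0, 0, 0, 0, 0, 0, 0]'
python3 -m handwheel '[0, -0.02, 0, 0, 0, 0, 0, 0, -0.02, 0, 0, 0, 0, 0, 0, 0, 0, 0, 0, 0, 0]'
```

```text
clock: 6.6
ee_pos: [0.5766, -0.0532, 0.0714]
orientation: [0.0, 0.767, -0.641, 0.0]
force: [0.3, -3.2, 1.9]
grip_width: -0.001
gripper_force: 0.0
clock: 6.9
ee_pos: [0.5759, -0.0522, 0.0713]
orientation: [0.001, 0.767, -0.642, 0.0]
force: [1.2, -12.2, 2.8]
grip_width: 0.001
gripper_force: 0.0
clock: 7.2
ee_pos: [0.5759, -0.0519, 0.0718]
orientation: [0.002, 0.767, -0.642, 0.001]
force: [3.4, -23.5, 2.5]
grip_width: 0.0
gripper_force: 0.0
```

Contact is firm at about 23 N, so the crown is home. I'll back off and go to the wedge.

To row units: 0.03 m is 0.6, -0.05 m is -1.

```bash
python3 -m handwheel '[0, 0.08, 0, 0, 0, 0, 0, 0, 0.6, 0, -0.2, 0, 0, 0, 0.5, 0, 0, -1, 0, 0, 0, 0.7, 0, 0, -1, 0, 0, 0, 1, 0, 0, -0.8, 0, 0, 0]'
python3 - <<'E'
from h import *
go(.4327,-.3504,.20,yaw=-77.3,world=True)
E
```

```text
clock: 7.7
ee_pos: [0.5819, -0.0819, 0.2237]
orientation: [-0.0, 0.767, -0.642, 0.0]
force: [1.0, 0.4, -0.2]
grip_width: 0.509
gripper_force: 0.0
t 7.7 trough [-0.1161  0.001   0.2237] world [ 0.5819 -0.0819  0.2237] F [ 1.   0.4 -0.2] w 0.509 j6 -0.01
delta [0.2379 0.1944 0.0234] rotvec [-0.0011  0.0003 -0.0441]
```

```bash
python3 -m handwheel '[1, 0.76, 0.64, 0, 0, 0, 0, 1, 0.8, 0.66, 0, 0, 0, 0, 1, 0.8, 0.66, 0, 0, 0, 0, 1, 0.8, 0.66, 0, 0, 0, 0, 1, 0.8, 0.66, 0, 0, 0, 0, 1, 0.76, 0.6, 0.4, 0, 0, 0, 1, 0, 0, 0, 0, 0, -0.044, 1, 0, 0, 0, 0, 0, 0]'
python3 - <<'E'
from h import *
c=cap('top'); w=cloud(c); t=T(w); z=t[...,2]
for n in range(3): z=np.dstack([z,T(cloud(cap('top')))[...,2]])
z=np.median(z,2) if z.ndim==3 else z
for x in (-.12,-.1,-.08,-.06,-.04,-.02,0.):
  s=''
  for y in np.arange(-.082,-.024,.003):
    q=z[(abs(t[...,0]-x)<.008)&(t[...,1]>y)&(t[...,1]<y+.003)]; s+=f'{int(round(y*1000))}:{np.median(q)*1000:.0f} '
  print(x,s)
x=t[...,0]; b=(abs(t[...,1])<.04)
print('foot x start',np.percentile(x[b&(z>.09)&(z<.106)&(x<.1)],[.5,2]),'crown',np.percentile(x[b&(z>.06)&(z<.1)&(x<.136)],[95,99]), 'foot y',np.percentile(t[...,1][(x>-.06)&(x<0)&(z>.09)],[1,99]))
# wedge
zz=w[...,2]; v,u=np.mgrid[:480,:640]; W=(u>390)&(u<470)&(v>258)&(v<297)
for a in(.055,.012):
    p=w[W&(zz>a)&(zz<.08)]; r=cv2.minAreaRect(p[:,:2].astype(np.float32)) if len(p)>5 else 0; print(len(p),r)
c=cap('wrist'); cv2.imwrite('pics/w2.png',c['img'])
go(.4327,-.3504,.05,yaw=-77.3,world=True)
E
```

```text
clock: 8.5
ee_pos: [0.4361, -0.3408, 0.2013]
orientation: [-0.0, 0.78, -0.625, -0.001]
force: [0.3, 0.2, 1.0]
grip_width: 1.002
gripper_force: 0.0
-0.12 -82:43 -79:43 -76:43 -73:42 -70:30 -67:21 -64:nan -61:20 -58:21 -55:21 -52:20 -49:20 -46:20 -43:21 -40:21 -37:21 -34:21 -31:20 -28:20 -25:21 
-0.1 -82:49 -79:50 -76:47 -73:43 -70:43 -67:28 -64:20 -61:nan -58:20 -55:21 -52:20 -49:21 -46:22 -43:20 -40:20 -37:20 -34:21 -31:21 -28:20 -25:20 
-0.08 -82:42 -79:42 -76:43 -73:nan -70:42 -67:41 -64:30 -61:21 -58:nan -55:20 -52:20 -49:21 -46:20 -43:20 -40:21 -37:nan -34:21 -31:20 -28:20 -25:20 
-0.06 -82:43 -79:42 -76:nan -73:42 -70:42 -67:42 -64:39 -61:33 -58:nan -55:nan -52:nan -49:nan -46:nan -43:nan -40:100 -37:100 -34:100 -31:101 -28:100 -25:101 
-0.04 -82:42 -79:42 -76:42 -73:42 -70:42 -67:42 -64:42 -61:41 -58:42 -55:nan -52:nan -49:nan -46:nan -43:100 -40:100 -37:100 -34:100 -31:100 -28:100 -25:100 
-0.02 -82:nan -79:42 -76:43 -73:42 -70:43 -67:43 -64:42 -61:42 -58:42 -55:nan -52:nan -49:nan -46:nan -43:100 -40:101 -37:101 -34:100 -31:100 -28:101 -25:100 
0.0 -82:21 -79:41 -76:42 -73:44 -70:48 -67:49 -64:nan -61:42 -58:42 -55:nan -52:nan -49:nan -46:nan -43:100 -40:100 -37:100 -34:101 -31:100 -28:100 -25:100 
foot x start [-0.07011937 -0.06836411] crown [0.11834889 0.13229535] foot y [-0.03487158  0.32386638]
193 ((0.4327768385410309, -0.3499906063079834), (0.02913643978536129, 0.03182874992489815), 12.495591163635254)
427 ((0.4278821051120758, -0.3279038071632385), (0.02913643978536129, 0.07707411050796509), 12.495591163635254)
t 8.75 trough [-0.3441  0.188   0.2025] world [ 0.4381 -0.3393  0.2025] F [-0.3  0.4 -0.3] w 1.001 j6 0.53
delta [0.0096 0.0078 0.1525] rotvec [-0.0006 -0.0002  0.0012]
  return _methods._mean(a, axis=axis, dtype=dtype,
  ret = ret.dtype.type(ret / rcount)
```

View pics/w2.png

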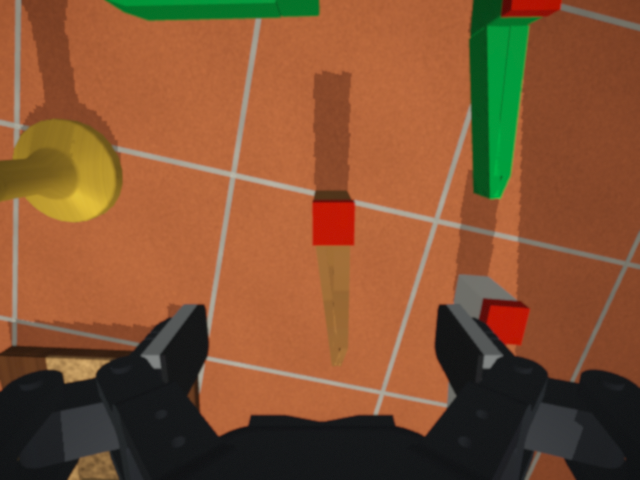

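The wrist view shows the wedge's red head at (333,222), upright and clear of its neighbours, with its tapered side facing +x (the fence side). The blank's foot is at x=-0.070, which is home. Now I'll grasp the wedge.

To row units: 0.0096 m is 0.192, 0.0078 m is 0.156.

```bash
python3 -m handwheel '[1, 0.192, 0.156, 0, 0, 0, 0, 1, 0, 0, 1, 0, 0, 0, 1, 0, 0, 1, 0, 0, 0, 1, 0, 0, 0.6, 0, 0, 0, 1, 0, 0, 0.44, 0, 0, 0, 1, 0, 0, 0, 0, 0, 0]'
python3 - <<'E'
from h import *
go(.4327,-.3504,.05,yaw=-77.3,world=True)
E
```

```text
clock: 9.35
ee_pos: [0.43, -0.3503, 0.0473]
orientation: [0.001, 0.781, -0.624, -0.003]
force: [-0.3, 0.2, 0.3]
grip_width: 1.0
gripper_force: 0.0
t 9.35 trough [-0.3536  0.1979  0.0473] world [ 0.43   -0.3503  0.0473] F [-0.3  0.2  0.3] w 1.0 j6 0.55
delta [ 0.0007 -0.0026 -0.0027] rotvec [0.0047 0.0034 0.0004]
```

To row units: -0.001 m is -0.02.

```bash
python3 -m handwheel '[1, 0, -0.02, 0, 0, 0, 0, 0.5, 0, 0, 0, 0, 0, 0, 0, 0, 0, 0, 0, 0, 0, 0, 0, 0, 0, 0, 0, 0, 0, 0, 0, 0, 0, 0, 0, 0, 0, 0, 0, 0, 0, 0]'
python3 - <<'E'
from h import *
go(.4327,-.3504,.05,yaw=-77.3,world=True)
E
```

```text
clock: 9.95
ee_pos: [0.4332, -0.3511, 0.0511]
orientation: [-0.0, 0.781, -0.624, 0.001]
force: [0.1, 1.0, 6.4]
grip_width: 0.334
gripper_force: 59.3
t 9.95 trough [-0.355   0.1949  0.0511] world [ 0.4332 -0.3511  0.0511] F [0.1 1.  6.4] w 0.334 j6 0.55
delta [-0.0008  0.0003  0.0011] rotvec [-0.001  -0.0008  0.0006]
```

```bash
python3 -m handwheel '[0, 0, 0, -0.6, 0, 0, 0, 0, 0, 0, -1, 0, 0, 0, 0, 0, 0, -1, 0, 0, 0.044, 0, 0, 0, 0, 0, 0, 0]'
python3 - <<'E'
from h import *
go(-.197,-.0585,.13)
E
```

```text
clock: 10.35
ee_pos: [0.4361, -0.3529, 0.1876]
orientation: [-0.001, 0.767, -0.642, 0.006]
force: [1.2, -0.8, -0.9]
grip_width: 0.333
gripper_force: 60.0
t 10.35 trough [-0.3572  0.1924  0.1876] world [ 0.4361 -0.3529  0.1876] F [ 1.2 -0.8 -0.9] w 0.333 j6 0.51
delta [-0.1604 -0.2504  0.0587] rotvec [-0.0092 -0.0074  0.0006]
```

```bash
python3 -m handwheel '[0, -0.5, -0.8, 0, 0, 0, 0, 0, -0.5, -0.8, 0, 0, 0, 0, 0, -0.5, -0.8, 0, 0, 0, 0, 0, -0.5, -0.8, 0, 0, 0, 0, 0, -0.5, -0.8, 0, 0, 0, 0, 0, -0.5, -0.8, 0, 0, 0, 0, 0, -0.2, -0.2, 0, 0, 0, 0, 0, 0, 0, 0, 0, 0, 0]'
python3 - <<'E'
from h import *
go(-.197,-.0585,.13)
E
```

```text
clock: 11.15
ee_pos: [0.6515, -0.1471, 0.1791]
orientation: [0.0, 0.768, -0.64, -0.001]
force: [0.1, 0.1, -0.9]
grip_width: 0.334
gripper_force: 60.0
t 11.15 trough [-0.1926 -0.0559  0.1791] world [ 0.6515 -0.1471  0.1791] F [ 0.1  0.1 -0.9] w 0.334 j6 0.11
delta [ 0.0045 -0.0026  0.049 ] rotvec [0.0012 0.0004 0.0034]
```

```bash
python3 -m handwheel '[0, 0.09, -0.04, 0.6, 0, 0, 0.003, 0, 0, 0, 0.4, 0, 0, 0, 0, 0, 0, 0, 0, 0, 0, 0, 0, 0, 0, 0, 0, 0]'
python3 - <<'E'
from h import *
c=cap('top'); t=T(cloud(c)); z=t[...,2]
s=manip.get_state(); zt=s['ee_pos'][2]-.051+.035
for x in (-.16,-.15,-.14,-.13,-.12,-.11,-.1,-.09,-.08,-.07,-.06):
    p=t[(abs(t[...,0]-x)<.005)&(abs(z-zt)<.008)&(abs(t[...,1]+.058)<.03)]
    if len(p)>3: print(x,len(p),np.round(np.percentile(p[:,1],[0,50,100]),4),np.median(p[:,2]).round(4))
cv2.imwrite('pics/t3.png',cv2.resize(c['img'][150:280,210:430],None,fx=3.5,fy=3.5))
go(-.197,-.0585,.074)
E
```

```text
clock: 11.55
ee_pos: [0.6527, -0.1541, 0.1305]
orientation: [0.0, 0.766, -0.643, -0.0]
force: [0.4, 0.5, -0.2]
grip_width: 0.329
gripper_force: 60.0
-0.16 54 [-0.0678 -0.054  -0.0414] 0.115
-0.15 51 [-0.0668 -0.0527 -0.041 ] 0.1142
-0.14 46 [-0.0655 -0.0528 -0.0412] 0.1147
-0.13 41 [-0.0643 -0.0525 -0.0414] 0.1146
-0.12 44 [-0.0623 -0.051  -0.0411] 0.1146
-0.11 39 [-0.0613 -0.0502 -0.0411] 0.1145
-0.1 40 [-0.0607 -0.0503 -0.041 ] 0.1138
-0.09 35 [-0.0592 -0.0497 -0.0412] 0.1141
-0.08 34 [-0.0581 -0.0486 -0.0417] 0.113
-0.07 25 [-0.056  -0.0502 -0.0434] 0.1145
t 11.6 trough [-0.1997 -0.0566  0.1314] world [ 0.6534 -0.154   0.1314] F [-0.1  0.7 -0.2] w 0.331 j6 0.12
delta [-0.0027 -0.0018  0.0574] rotvec [-0.0009 -0.0006 -0.0025]
```

View pics/t3.png

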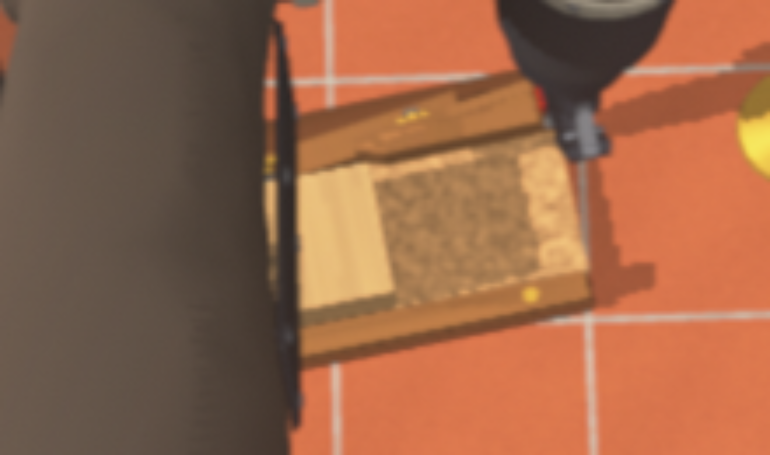

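The view shows the wedge held behind the foot gap (head at about 540,100, gripper at 580,140). Its straight face measures y≈-0.041, parallel to the trough. I'll shift it 2.5 mm towards the fence and lower it.

To row units: 0.02 m is 0.4, 0.011 m is 0.22.

```bash
python3 -m handwheel '[0, 0, -0.06, 0, 0, 0, 0, 0, 0, 0, 0.4, 0, 0, 0, 0, 0, 0, 0.4, 0, 0, 0, 0, 0, 0, 0.22, 0, 0, 0, 0, 0, 0, 0.12, 0, 0, 0, 0, 0, 0, 0, 0, 0, 0, 0, 0, 0, 0, 0, 0, 0]'
python3 - <<'E'
from h import *
go(-.16,-.0595,.0715)
E
```

```text
clock: 12.3
ee_pos: [0.6569, -0.1528, 0.0741]
orientation: [-0.0, 0.766, -0.643, 0.001]
force: [-0.0, 0.4, -0.6]
grip_width: 0.337
gripper_force: 60.0
t 12.3 trough [-0.1992 -0.0602  0.0741] world [ 0.6569 -0.1528  0.0741] F [-0.   0.4 -0.6] w 0.337 j6 0.12
delta [-0.0392  0.0008  0.0026] rotvec [-0.0011 -0.0004 -0.002 ]
```

```bash
python3 -m handwheel '[0, 0, 0, 0.04, 0, 0, 0, 0, -0.2, 0, 0, 0, 0, 0, 0, -0.2, 0, 0, 0, 0, 0, 0, 0, 0, 0, 0, 0, 0]'
python3 -m handwheel '[0, -0.1, 0, 0, 0, 0, 0, 0, -0.1, 0, 0, 0, 0, 0, 0, -0.06, 0, 0, 0, 0, 0, 0, 0, 0, 0, 0, 0, 0]'
python3 - <<'E'
from h import *
go(-.15,-.0595,.0715)
E
```

```text
clock: 12.7
ee_pos: [0.6519, -0.1317, 0.0713]
orientation: [0.0, 0.767, -0.642, -0.001]
force: [-2.9, 1.0, -1.1]
grip_width: 0.326
gripper_force: 60.0
clock: 13.1
ee_pos: [0.6486, -0.1209, 0.0712]
orientation: [0.002, 0.766, -0.643, -0.001]
force: [-6.0, -4.2, 2.8]
grip_width: 0.327
gripper_force: 60.4
t 13.1 trough [-0.1663 -0.0577  0.0712] world [ 0.6486 -0.1209  0.0712] F [-6.  -4.2  2.8] w 0.327 j6 0.06
delta [-0.0163 -0.0017 -0.0003] rotvec [ 0.0035 -0.0005 -0.0021]
```

The fence is now guiding the wedge (it pushes back sideways). I'll release it so it can seat itself, then push low on its head from behind.

Units first: shifts go in shares of 50 mm. So 0.04 m is 0.8, -0.03 m is -0.6.

```bash
python3 -m handwheel '[1, 0, 0, 0, 0, 0, 0, 1, 0, 0, 0, 0, 0, 0, 1, 0, 0, 0, 0, 0, 0, 1, 0, 0, 0, 0, 0, 0, 1, 0, 0, -0.6, 0, 0, 0, 1, 0, 0, -0.6, 0, 0, 0, 0, 0.8, 0, 0, 0, 0, 0, 0, 0.8, 0, 0, 0, 0, 0]'
python3 -m handwheel '[0, 0, 0, 0, 0, 0, 0, 0, 0, 0, 0, 0, 0, 0, 0, 0, 0, 0.6, 0, 0, 0, 0, 0, 0, 0.6, 0, 0, 0, 0, 0, 0, 0.44, 0, 0, 0, 0, 0, 0, 0, 0, 0, 0, 0, 0, 0, 0, 0, 0, 0]'
python3 - <<'E'
from h import *
c=cap('top'); t=T(cloud(c)); z=t[...,2]
p=t[(abs(z-.09)<.005)&(t[...,0]<-.1)&(t[...,0]>-.2)&(t[...,1]<-.03)&(t[...,1]>-.09)]; print('head',len(p),np.percentile(p,[2,98],axis=0).round(4).tolist() if len(p) else 0)
go(-.195,-.058,.05)
E
```

```text
clock: 13.9
ee_pos: [0.6659, -0.1988, 0.1333]
orientation: [-0.001, 0.767, -0.641, 0.001]
force: [0.3, 0.1, -0.6]
grip_width: 0.689
gripper_force: 0.0
clock: 14.6
ee_pos: [0.6647, -0.1984, 0.0496]
orientation: [0.0, 0.767, -0.642, -0.0]
force: [0.4, 0.2, 0.5]
grip_width: 0.005
gripper_force: 0.0
head 168 [[-0.1795, -0.0712, 0.0865], [-0.1504, -0.0427, 0.0942]]
t 14.65 trough [-0.2457 -0.0605  0.0505] world [ 0.6653 -0.1986  0.0505] F [-0.2 -0.1  0.8] w 0.001 j6 0.19
delta [-0.0507  0.0025  0.0005] rotvec [-0.0013 -0.0007 -0.001 ]
```

To row units: -0.02 m is -0.4, -0.008 m is -0.16.

```bash
python3 -m handwheel '[0, -0.4, 0.06, 0, 0, 0, 0, 0, -0.4, 0, 0, 0, 0, 0, 0, -0.16, 0, 0, 0, 0, 0, 0, -0.12, 0, 0, 0, 0, 0, 0, -0.08, 0, 0, 0, 0, 0, 0, 0, 0, 0, 0, 0, 0]'
python3 -m handwheel '[0, -0.08, 0, 0, 0, 0, 0, 0, -0.06, 0, 0, 0, 0, 0, 0, -0.04, 0, 0, 0, 0, 0, 0, 0, 0, 0, 0, 0, 0]'
python3 - <<'E'
from h import *
go()
E
```

```text
clock: 15.25
ee_pos: [0.6516, -0.1421, 0.0497]
orientation: [-0.0, 0.766, -0.642, 0.0]
force: [-0.3, -0.1, -0.7]
grip_width: 0.002
gripper_force: 0.0
clock: 15.65
ee_pos: [0.6497, -0.134, 0.0492]
orientation: [0.0, 0.766, -0.643, 0.0]
force: [-0.1, -3.9, 1.9]
grip_width: 0.001
gripper_force: 0.0
t 15.65 trough [-0.1794 -0.0564  0.0492] world [ 0.6497 -0.134   0.0492] F [-0.1 -3.9  1.9] w 0.001 j6 0.08
delta [0. 0. 0.] rotvec [ 0.0002 -0.0003 -0.0025]
```

```bash
for i in 1; do python3 -m handwheel '[0, -0.04, 0, 0, 0, 0, 0, 0, -0.02, 0, 0, 0, 0, 0, 0, 0, 0, 0, 0, 0, 0]'; done
python3 -m handwheel '[0, -0.02, 0, 0, 0, 0, 0, 0, -0.02, 0, 0, 0, 0, 0, 0, 0, 0, 0, 0, 0, 0]'
python3 -m handwheel '[0, -0.02, 0, 0, 0, 0, 0, 0, 0, 0, 0, 0, 0, 0]'
```

```text
clock: 15.95
ee_pos: [0.6491, -0.1309, 0.0492]
orientation: [0.0, 0.766, -0.643, -0.0]
force: [0.8, -4.6, 2.0]
grip_width: 0.002
gripper_force: 0.0
clock: 16.25
ee_pos: [0.6488, -0.1289, 0.0491]
orientation: [0.0, 0.766, -0.643, -0.0]
force: [-0.3, -5.4, 0.7]
grip_width: 0.0
gripper_force: 0.0
clock: 16.45
ee_pos: [0.6487, -0.1279, 0.0491]
orientation: [0.0, 0.766, -0.643, -0.0]
force: [-0.8, -5.3, 0.9]
grip_width: -0.0
gripper_force: 0.0
```

Still sliding at about 5 N, so I'll keep going.

To row units: -0.002 m is -0.04.

```bash
python3 -m handwheel '[0, -0.04, 0, 0, 0, 0, 0, 0, -0.04, 0, 0, 0, 0, 0, 0, 0, 0, 0, 0, 0, 0]'
python3 -m handwheel '[0, -0.04, 0, 0, 0, 0, 0, 0, 0, 0, 0, 0, 0, 0]'
python3 -m handwheel '[0, -0.04, 0, 0, 0, 0, 0, 0, 0, 0, 0, 0, 0, 0]'
```

```text
clock: 16.75
ee_pos: [0.6479, -0.1244, 0.0493]
orientation: [0.0, 0.766, -0.643, 0.0]
force: [-0.0, -7.6, 0.9]
grip_width: -0.001
gripper_force: 0.0
clock: 16.95
ee_pos: [0.6476, -0.1236, 0.0497]
orientation: [0.001, 0.766, -0.643, 0.001]
force: [0.4, -13.0, 3.1]
grip_width: 0.001
gripper_force: 0.0
clock: 17.15
ee_pos: [0.6474, -0.1229, 0.0501]
orientation: [0.001, 0.766, -0.643, 0.001]
force: [-0.4, -20.4, 4.4]
grip_width: -0.0
gripper_force: 0.0
```

```bash
python3 -m handwheel '[0, -0.02, 0, 0, 0, 0, 0, 0, 0, 0, 0, 0, 0, 0]'
python3 -m handwheel '[0, -0.02, 0, 0, 0, 0, 0, 0, 0, 0, 0, 0, 0, 0]'
```

```text
clock: 17.35
ee_pos: [0.6474, -0.1226, 0.0503]
orientation: [0.001, 0.766, -0.643, 0.001]
force: [-0.1, -23.3, 4.6]
grip_width: -0.002
gripper_force: 0.0
clock: 17.55
ee_pos: [0.6473, -0.1223, 0.0505]
orientation: [0.001, 0.766, -0.643, 0.002]
force: [-0.2, -27.2, 4.5]
grip_width: -0.001
gripper_force: 0.0
```

The wedge is tight: the force rises steeply with almost no travel. I'll ease to about 18 N and hold it steady.

To row units: 0.002 m is 0.04.

```bash
python3 -m handwheel '[0, 0.04, 0, 0, 0, 0, 0, 0, 0, 0, 0, 0, 0, 0, 0, 0, 0, 0, 0, 0, 0, 0, 0, 0, 0, 0, 0, 0, 0, 0, 0, 0, 0, 0, 0, 0, 0, 0, 0, 0, 0, 0, 0, 0, 0, 0, 0, 0, 0, 0, 0, 0, 0, 0, 0, 0]'
python3 -m handwheel '[0, 0, 0, 0, 0, 0, 0, 0, 0, 0, 0, 0, 0, 0, 0, 0, 0, 0, 0, 0, 0, 0, 0, 0, 0, 0, 0, 0, 0, 0, 0, 0, 0, 0, 0, 0, 0, 0, 0, 0, 0, 0, 0, 0, 0, 0, 0, 0, 0, 0, 0, 0, 0, 0, 0, 0]'
```

```text
clock: 18.35
ee_pos: [0.648, -0.1223, 0.0501]
orientation: [0.0, 0.766, -0.643, 0.001]
force: [1.8, -17.3, 2.8]
grip_width: -0.0
gripper_force: 0.0
clock: 19.15
ee_pos: [0.6479, -0.1223, 0.0501]
orientation: [0.001, 0.766, -0.643, 0.001]
force: [1.3, -17.1, 4.2]
grip_width: 0.002
gripper_force: 0.0
```

Held at 17 N with no motion. Now I'll retreat and verify.

```bash
python3 -m handwheel '[0, 0.08, 0, 0, 0, 0, 0, 0, 0.4, 0, 0, 0, 0, 0, 0, 0.8, 0, 0, 0, 0, 0, 0, 0, 0, -1, 0, 0, 0, 0, 0, 0, -1, 0, 0, 0, 0, 0, 0, -1, 0, 0, 0, 0, 1, 0, -0.6, 0, 0, 0, 0, 1, 0, 0, 0, 0, 0]'
python3 -m handwheel '[0, 1, 0, 0, 0, 0, 0, 0, 0, 0, 0, 0, 0, 0, 0, 0, 0, 0, 0, 0, 0]'
python3 - <<'E'
from h import *
c=cap('top'); t=T(cloud(c)); z=t[...,2]; x=t[...,0];y=t[...,1]
p=t[(abs(z-.09)<.005)&(x<-.09)&(x>-.18)&(y<-.03)&(y>-.09)]; print('head',len(p),np.percentile(p,[2,98],axis=0).round(4).tolist())
q=t[(abs(z-.1)<.005)&(x<.02)&(x>-.09)&(abs(y)<.07)]; print('foot',np.percentile(q,[1,99],axis=0).round(4).tolist())
cv2.imwrite('pics/t4.png',cv2.resize(c['img'][140:300,90:410],None,fx=2.4,fy=2.4)); go()
E
```

```text
clock: 19.95
ee_pos: [0.6778, -0.2734, 0.2319]
orientation: [-0.003, 0.768, -0.641, 0.004]
force: [1.3, -0.2, 0.8]
grip_width: -0.002
gripper_force: 0.0
clock: 20.25
ee_pos: [0.6832, -0.3241, 0.2235]
orientation: [-0.0, 0.766, -0.643, -0.001]
force: [-0.5, 0.7, 0.3]
grip_width: 0.001
gripper_force: 0.0Traceback (most recent call last):
  File "<stdin>", line 3, in <module>
    return _quantile_unchecked(
        a, q, axis, out, overwrite_input, method, keepdims, weights)
    return _ureduce(a,
                    func=_quantile_ureduce_func,
    ...<5 lines>...
                    overwrite_input=overwrite_input,
                    method=method)
    r = func(a, **kwargs)
    result = _quantile(arr,
                       quantiles=q,
    ...<2 lines>...
                       out=out,
                       weights=wgt)
    slices_having_nans = np.isnan(arr[-1, ...])
                                  ~~~^^^^^^^^^
IndexError: index -1 is out of bounds for axis 0 with size 0
```

To row units: 0.05 m is 1.

```bash
python3 -m handwheel '[0, 0, 1, 0, 0, 0, 0, 0, 0, 1, 0, 0, 0, 0, 0, 0, 1, 0, 0, 0, 0, 0, 0, 1, 0, 0, 0, 0, 0, 0, 0, 0, 0, 0, 0]'
python3 - <<'E'
from h import *
go()
c=cap('top'); t=T(cloud(c)); z=t[...,2]; x=t[...,0];y=t[...,1]
for n,p in(('head',t[(abs(z-.09)<.005)&(x<-.09)&(x>-.18)&(y<-.03)&(y>-.09)]),('foot',t[(abs(z-.1)<.005)&(x<.02)&(x>-.09)&(abs(y)<.07)]),('foot side',t[(z>.05)&(x<.0)&(x>-.06)&(y>.03)&(y<.07)])): print(n,len(p),np.percentile(p,[1,99],axis=0).round(4).tolist() if len(p) else 0)
s=cap('scene')['img'][170:360,200:520]; a=c['img'][140:300,90:410]
cv2.imwrite('pics/t4.png',cv2.resize(np.vstack([a,s]),None,fx=1.7,fy=1.7))
E
```

```text
clock: 20.8
ee_pos: [0.4817, -0.3571, 0.2261]
orientation: [-0.001, 0.766, -0.643, -0.0]
force: [0.7, -0.7, 0.8]
grip_width: -0.0
gripper_force: 0.0
t 20.8 trough [-0.3693  0.1482  0.2261] world [ 0.4817 -0.3571  0.2261] F [ 0.7 -0.7  0.8] w -0.0 j6 0.49
delta [0. 0. 0.] rotvec [-0.0007  0.0008 -0.0027]
head 170 [[-0.1521, -0.0687, 0.0873], [-0.1226, -0.0393, 0.0945]]
foot 1250 [[-0.07, -0.0388, 0.0956], [0.0109, 0.0477, 0.1039]]
foot side 284 [[-0.0589, 0.0303, 0.0517], [-0.0005, 0.0486, 0.104]]
```

View pics/t4.png

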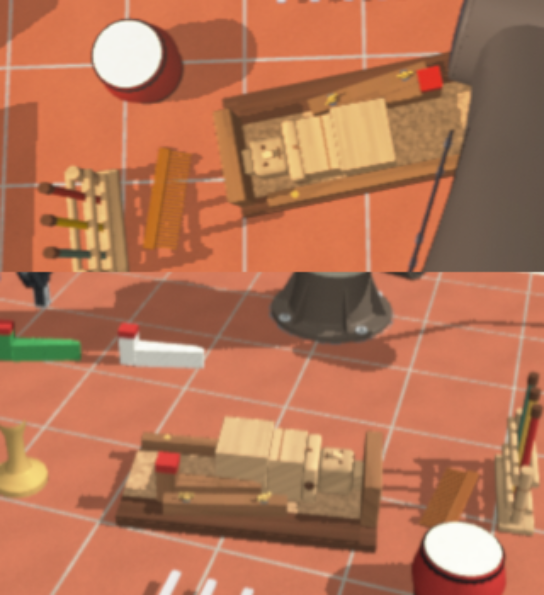

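The pictures show the blank on its back, crown at the stop and tight to the rail. The wedge is set at x≈-0.137 and the bystanders are undisturbed. Handing in.

```bash
python3 -c "
from cell import manip
print(manip.close_job())"
```

```text
the job is handed in; nothing more can be done
None
```

The job is handed in at about 21 s. The blank lies face up with its crown home against the stop, wedged tight against the rail after a steady 17 N push, and the robot is clear with the bystanders that show in the last pictures unmoved. No verdict came back.

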